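Feel along the raised wave of a fired tile

ROBOT

A 6-joint arm with a two-finger parallel gripper is mounted at the origin on the work surface. World frame = base frame: x ahead of the robot, y to its left, z up, the work surface at z = 0. Lengths are in m, angles in rad, forces in N, time in s.
With the tool pointing down it reaches from about 0.35 to 0.85 m from the base axis. Payload 8.1 kg.
Tool frame: the origin (TCP) lies at the centre of the arm's flange, where the gripper is bolted on; the fingertips stand 186 mm ahead of it and the grasp point (between the pads) lies 167 mm ahead of it; z points along the fingers, y is the line along which they close (so a half turn about z gives the same grasp; the last joint's range is limited). The gripper opens to 93 mm and grips with 3 to 60 N. Pads are 15 mm wide; open, the fingers measure 128 mm over their backs; the gripper's body (75 mm by 188 mm) begins 65 mm behind the grasp point.
Start: joints at [-1.33, 0.13, 1.488, -0, 1.523, -0.085], TCP at [0.192, -0.568, 0.405] pointing down, gripper open.
Joint ranges: [-2.96, 2.96], [-0.89, 2.26], [0.02, 2.5], [-1.34, 4.48], [0, 2.73], [-2.66, 2.66]. Speed limits (rad/s): [2.39, 2.39, 2.79, 3.14, 3.14, 3.14].

INTERFACE

Orientations are given as a rotation vector (axis times angle).
In Python, from plant import read_state, read_camera, camera_params, robot gives the robot as it stands.
- The arm moves only by the tool carry_out, never from a script. Its argument "targets" is a list of rows, each an object of numbers: "hand": the opening in per cent of the stroke, from 0 (shut) to 100 (fully open); "x", "y", "z": the shift along the tool's x, y, z in m; "ax", "ay", "az": the turn, a rotation vector about the tool's x, y, z in rad. In form: [{"hand": .., "x": .., "y": .., "z": .., "ax": .., "ay": .., "az": ..}, ...]. A call has 1 to 8 rows; each row is the pose to reach, as a shift and turn from the pose commanded when the call began, along the tool's axes at that moment; what a row does not reach only later rows make up. A row lasts 1/8 s, in which the tool goes at most 62.5 mm and 10.7 degrees, less where a joint would pass 70% of its speed; a pose out of reach is approached as far as the arm can. A call with a gripper value outside its range is refused whole. The fingers move at their own pace and stop on an object; "newtons" is the grip in N (left out, the last holds). Time passes only in rows, so rows that repeat a pose let the fingers close. It gives the time, the measured TCP pose, the force, the opening and the grip force at its end, in the units of the state.
- read_state(): the state, without advancing time (a new reading comes with each control period).
- read_camera(name): name is "scene" or "side" or "wrist"; returns (picture, depth): 384x512x3 uint8, blue, green, red; 384x512 float32, m along the optical axis (not along the pixel's ray), 0 where there is no reading.
- camera_params(name): a dict with "fx", "fy", "cx", "cy" (pixels), "position" and "rotation" of the camera in the world. Camera axes: x right, y up, looking along -z (the intrinsics and any distortion apply to the point x, -y, -z); pixel columns grow to the right and rows downward; lengths in m; the calibration is good to about 2 mm. The wrist camera is an equidistant fisheye: a pixel r from the principal point sees the ray r / f radians off the axis. A picture is of the moment at which its call begins: read the wrist's pose just before it. camera_params takes no time and is no camera call; for the wrist camera it gives the pose at the moment of the call.
- robot.close_job(): hands the job in; it is judged then, once.
The state is a dict: "t": time; "q": joint angles; "dq": joint speeds; "joint_torque": joint torques, N m; "tool_pos": TCP position; "orientation": TCP orientation; "force": force on the tool from outside, world axes, zero at the start; "wrist_torque": the same for the moment, N m; "opening": finger opening in m; "gripper_force": force on a finger pad.
Only numpy, scipy, OpenCV 4.12 (cv2) and the standard library are available. Lean on these libraries where they do the work, as an engineer would, in place of code of your own. Each camera call takes 0.05 s, during which the arm holds its last target. There are 200 camera calls.

TASK

Check the fired tile on the sprung stand for burrs by touch: with the fingertips, touch the round boss at one end of its raised wave, then run them lightly along every bend of the wave to the middle of the crossbar at the other end. Press gently, so that the tile never goes down to its stop, pinch or lift nothing, and leave the jars and everything else around where they are. The program finishes while holding the fingertips there, still resting lightly on the crossbar.

Things in the scene. Friction and masses are not known exactly. Their poses are not given: they have to be found in the camera images.
- wave (a point): Raised terracotta rib on a pale tile (115 x 205 x 10 mm). Origin: centre of the tile's top face, z up, y along the tile, any yaw. Rib 10 mm wide, rounded; centreline x = 28 mm * sin(2 pi y / 160 mm), from y +80 mm (round boss) to y -80 mm (crossbar), 201 mm along the curve; its crest, boss and bar are 9 mm above the origin, 57 mm above the table at rest.
- tile (a joint): How far the tile has been pressed down on its four sprung posts, in m: 0 at rest, stop at 0.014. It starts to sink at about 1.3 N and takes about 0.5 N more per mm (about 4 N at 5 mm, 8 N at the stop), and springs back when let go. It can move only straight down and up, without tilting, and the wave goes with it.
- stand: Plywood board 250 x 270 x 18 mm fixed to the table, carrying the sprung tile in its middle. Origin at the centre of its underside, axes parallel to those of the wave (wave origin 48 mm above it at rest). The jars and the gnome stand on its +x margin and the rib lies on its -x margin, all at least 40 mm clear of the wave's centreline.
- jar_a: Small closed glaze jar, 38 mm wide, 45 mm high, standing loose on the board. Origin at the centre of its underside. Leave alone.
- jar_b: A second such jar, 38 mm wide, 45 mm high, standing loose on the board. Origin at the centre of its underside. Leave alone.
- gnome: Small clay cone figure, 42 mm wide at the foot, 80 mm high, standing loose on the board. Origin at the centre of its underside. Leave alone.
- rib: Flat wooden potter's rib, 30 x 110 x 8 mm, lying loose on the board. Origin at the centre of its underside. Leave alone.
- ribbed_tile: Another pale tile, 100 x 140 x 10 mm, with two straight ribs, lying loose on the table to the right. Origin at the centre of its underside. Leave alone.
- bowl: Bowl, 100 mm wide, 55 mm high, on the table at the left. Origin at the centre of its underside. Leave alone.
- mug: White mug, 80 mm wide, 90 mm high, handle to its +y, on the table at the left. Origin at the centre of its underside. Leave alone.
- figure: Tall clay figure, 84 mm wide at the foot, 174 mm high, on the table at the far right. Origin at the centre of its underside. Leave alone.
- mark0 (a point): Point on the wave's crest: the centre of the flat round boss (34 mm across), where the tracing starts; at x 0, y 80, z 9 mm of wave. Axes as wave.
- mark1 (a point): Point on the wave's crest: point 1 of 6 along the wave, counted from the round boss; at x 23, y 56, z 9 mm of wave. Axes as wave.
- mark2 (a point): Point on the wave's crest: point 2 of 6 along the wave, counted from the round boss; at x 23, y 24, z 9 mm of wave. Axes as wave.
- mark3 (a point): Point on the wave's crest: point 3 of 6 along the wave, counted from the round boss; at x 0, y 0, z 9 mm of wave. Axes as wave.
- mark4 (a point): Point on the wave's crest: point 4 of 6 along the wave, counted from the round boss; at x -23, y -24, z 9 mm of wave. Axes as wave.
- mark5 (a point): Point on the wave's crest: point 5 of 6 along the wave, counted from the round boss; at x -23, y -56, z 9 mm of wave. Axes as wave.
- mark6 (a point): Point on the wave's crest: the centre of the flat crossbar (50 mm along x, 14 mm along y), where it ends; at x 0, y -80, z 9 mm of wave. Axes as wave.

How it is judged:
On the way, in this order (a step that is already met when the one before it is completed fails the run):
1. the fingertips touch the wave at the round boss (horizontal distance between the grasp point and mark0 below 0.015 m and contact force between tile and the fingers above 0.3 N), for 0.05 s.
2. the fingertips touch the wave at point 1 of the wave (horizontal distance between the grasp point and mark1 below 0.015 m and contact force between tile and the fingers above 0.3 N), for 0.05 s.
3. the fingertips touch the wave at point 2 of the wave (horizontal distance between the grasp point and mark2 below 0.015 m and contact force between tile and the fingers above 0.3 N), for 0.05 s.
4. the fingertips touch the wave at point 3 of the wave (horizontal distance between the grasp point and mark3 below 0.015 m and contact force between tile and the fingers above 0.3 N), for 0.05 s.
5. the fingertips touch the wave at point 4 of the wave (horizontal distance between the grasp point and mark4 below 0.015 m and contact force between tile and the fingers above 0.3 N), for 0.05 s.
6. the fingertips touch the wave at point 5 of the wave (horizontal distance between the grasp point and mark5 below 0.015 m and contact force between tile and the fingers above 0.3 N), for 0.05 s.
7. the fingertips touch the wave at the crossbar (horizontal distance between the grasp point and mark6 below 0.015 m and contact force between tile and the fingers above 0.3 N), for 0.05 s.
At the end, for the whole second after the job is handed in: The fingertips rest on the crossbar (within 15 mm of its middle seen from above) with 0.3 to 12 N, the tile is steady and less than 13 mm down, and no other thing is more than 15 mm from where it began (all of step 7 and contact force between tile and the fingers below 12 N and value of joint tile below 0.013 m and velocity of joint tile below 0.01 m/s and distance of each of jar_a, jar_b, gnome, rib, ribbed_tile, bowl, mug, figure from where it was at the start of the episode below 0.015 m); the arm keeps its last pose, push and grip.
It fails at once if the tile is pushed down to its stop (more than 13 mm) (value of joint tile above 0.013 m).
It fails at once if the tile is pressed with more than 20 N (contact force between tile and anything else above 20 N).
It fails at once if a neighbouring thing is lifted, carried or shifted by more than 20 mm (distance of any of jar_a, jar_b, gnome, rib, ribbed_tile, bowl, mug, figure from where it was at the start of the episode above 0.02 m).
It also fails if it takes over 45 s, if anything falls off the work surface, if the arm or the gripper's body presses on something with over 40 N, if the wrist force passes 120 N, or if a joint passes its speed limit or range.

## Working session

There is one attempt and no reset: what is moved stays moved. The work goes in short steps, Python scripts to look and compute and a tool call to move; the robot and the scene stay as the last step left them, time stands still between calls to the robot, and variables do not carry over. Pictures are saved under pics/ and viewed, at most 10 in all, crops included, and the job is handed in when it is done.

Besides the shell and the picture viewer there is one more tool, called by a JSON object that holds its "name" and its "arguments", one argument or row to a line. carry_out: Moves the arm, as the interface text tells. Its arguments: {"type":"object","properties":{"targets":{"type":"array","items":{"type":"object","properties":{"hand":{"type":"number"},"x":{"type":"number"},"y":{"type":"number"},"z":{"type":"number"},"ax":{"type":"number"},"ay":{"type":"number"},"az":{"type":"number"}}}},"newtons":{"type":"number"}},"required":["targets"]}

```bash
mkdir -p pics; ls; python3 - <<'E'
from plant import *
import cv2,numpy as np
s=read_state();print(s)
for n in("scene","side"):
    p,d=read_camera(n);cv2.imwrite(f"pics/{n}0.png",p);np.save(f"pics/{n}0.npy",d);print(camera_params(n))
E
```

```text
pics
{'t': 0.0, 'q': array([-1.33040965e+00,  1.31174799e-01,  1.48932276e+00, -3.95391972e-05,
        1.52296892e+00, -8.53827434e-02]), 'dq': array([ 0.00167505,  0.0022652 ,  0.00053712, -0.00039287, -0.00021178,
        0.00015736]), 'joint_torque': array([-3.23048507e-04, -5.59840572e+01, -4.91764891e+01,  7.68616889e-02,
        3.52990581e-02, -1.63271097e-04]), 'tool_pos': array([ 0.19199018, -0.56820512,  0.40365509]), 'orientation': array([-3.09816829e+00, -5.09158167e-01,  2.89566534e-04]), 'force': array([ 0.31879809, -1.23610627, -1.16477103]), 'wrist_torque': array([-0.00390969,  0.01480841, -0.01404452]), 'gripper_force': 0.0, 'opening': 0.09351247267195906}
{'fx': 348.399510271821, 'fy': 348.399510271821, 'cx': 252.38298337680607, 'cy': 190.12960342491408, 'position': array([ 0.82142843, -0.45783012,  0.8413318 ]), 'rotation': array([0.61393056, 0.15786289, 0.53362222])}
{'fx': 437.75166659135795, 'fy': 437.75166659135795, 'cx': 264.3075898993189, 'cy': 191.37960171604686, 'position': array([-0.23712446, -0.96433426,  1.05882539]), 'rotation': array([ 0.8668959 , -0.31882536, -0.63956613])}
```

View pics/scene0.png

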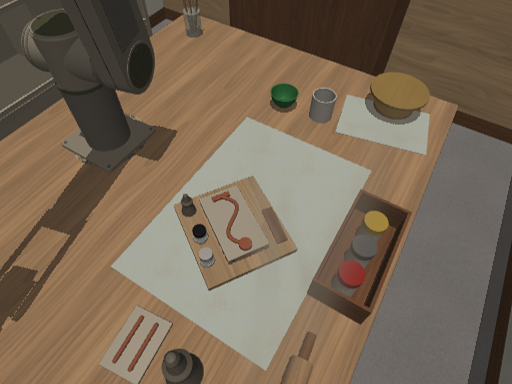

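View pics/side0.png

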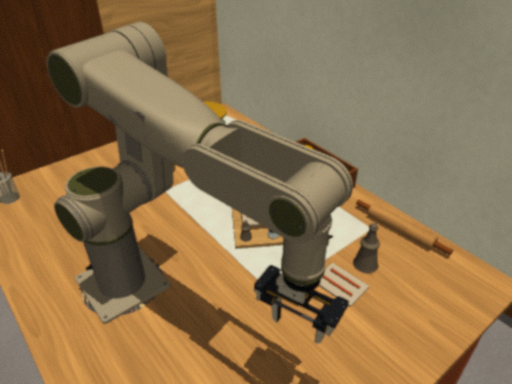

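The scene view shows the wave with the boss near (245,243) and the crossbar near (220,196). The side view is blocked by the arm. Next I'll locate the wave in the scene view.

```bash
cat > h.py <<'E'
import cv2,numpy as np
from scipy.spatial.transform import Rotation as R
from plant import *
def cast(n,uv,z,par=None):
    c=par or camera_params(n);uv=np.atleast_2d(uv).astype(float)
    a=(uv-[c['cx'],c['cy']])/[c['fx'],c['fy']]
    if n=='wrist':
        r=np.linalg.norm(a,axis=1,keepdims=True);s=np.sin(r)/np.maximum(r,1e-9)
        d=np.c_[a[:,:1]*s,-a[:,1:]*s,-np.cos(r)]
    else: d=np.c_[a[:,0],-a[:,1],-np.ones(len(a))]
    d=R.from_rotvec(c['rotation']).apply(d);p=c['position']
    return p+d*((z-p[2])/d[:,2])[:,None]
def mask(p):
    h=cv2.cvtColor(p,cv2.COLOR_BGR2HSV)
    return cv2.inRange(h,(0,110,60),(9,255,255))|cv2.inRange(h,(174,110,60),(180,255,255))
def blobs(m,amin=100):
    n,l,st,c=cv2.connectedComponentsWithStats(m)
    return l,[(i,st[i].tolist(),c[i].round(1).tolist()) for i in range(1,n) if st[i,4]>amin]
def ideal(boss,bar):
    y=(boss-bar)/np.linalg.norm(boss-bar);x=np.array([y[1],-y[0]]);o=(boss+bar)/2
    M=np.array([[0,80],[23,56],[23,24],[0,0],[-23,-24],[-23,-56],[0,-80]])/1000
    return o,y,x,o+M[:,:1]*x+M[:,1:]*y
E
python3 - <<'E'
from h import *
p=cv2.imread('pics/scene0.png');d=np.load('pics/scene0.npy')
m=mask(p);l,b=blobs(m,60);print(b)
print([p[v,u] for u,v in((245,243),(236,215),(220,196))])
b=[k for k in b if 190<k[2][0]<270 and 170<k[2][1]<270]
i=b[0][0];v,u=np.where(l==i)
P=cast('scene',np.c_[u,v],.057)[:,:2]
c=camera_params('scene')
print('height',[ (c['position']+R.from_rotvec(c['rotation']).apply([(uu-c['cx'])/c['fx']*d[vv,uu],-(vv-c['cy'])/c['fy']*d[vv,uu],-d[vv,uu]])).round(4) for uu,vv in((245,243),(220,196))])
# boss: points within 17 mm of far end; iterate centroids
dt=cv2.distanceTransform((l==i).astype('u1')*1 if 0 else (l==i).astype(np.uint8),cv2.DIST_L2,5)
bv,bu=np.unravel_index(dt.argmax(),dt.shape);boss=cast('scene',(bu,bv),.057)[0,:2]
for _ in range(5): boss=P[np.linalg.norm(P-boss,axis=1)<.018].mean(0)
far=P[np.argmax(np.linalg.norm(P-boss,axis=1))]
y=None;bar=far
for _ in range(6):
    y=(boss-bar)/np.linalg.norm(boss-bar);t=P@y; bar=P[t<t.min()+.015].mean(0)
o,y,x,M=ideal(boss,bar);print((bu,bv),boss,bar,np.linalg.norm(boss-bar),'extent',np.ptp(P@y),np.ptp(P@x));print(o,y,M.round(4))
# mask at marks?
print([np.linalg.norm(P-k,axis=1).min().round(4) for k in M])
E
```

```text
[(1, [212, 192, 40, 58, 395], [233.9, 222.8]), (2, [339, 261, 27, 27, 581], [351.8, 273.8]), (3, [113, 316, 31, 47, 202], [127.5, 338.9]), (4, [128, 323, 30, 48, 208], [142.7, 346.7])]
[array([ 58,  80, 136], dtype=uint8), array([60, 72, 88], dtype=uint8), array([ 56,  78, 135], dtype=uint8)]
height [array([ 0.6042, -0.1156,  0.0538]), array([ 0.47  , -0.0307,  0.0551])]
(np.int64(245), np.int64(243)) [ 0.60508743 -0.11801108] [ 0.47189232 -0.03117186] 0.1590031088167798 extent 0.18278868338751675 0.061668599100125676
[ 0.53848987 -0.07459147] [ 0.83768871 -0.546148  ] [[ 0.6055 -0.1183]
 [ 0.5728 -0.1244]
 [ 0.546  -0.107 ]
 [ 0.5385 -0.0746]
 [ 0.5309 -0.0422]
 [ 0.5041 -0.0247]
 [ 0.4715 -0.0309]]
[np.float64(0.0014), np.float64(0.0012), np.float64(0.0012), np.float64(0.0013), np.float64(0.0018), np.float64(0.002), np.float64(0.001)]
```

The measured length is 159 mm against 160 mm, and all the marks fall on the rib. I'll move above the boss with the hand closed, then check from near.

{"name": "carry_out", "arguments": {
  "targets": [
    {"hand": 0,"x": 0.05,"y": -0.03,"z": 0},
    {"hand": 0,"x": 0.1,"y": -0.055,"z": 0},
    {"hand": 0,"x": 0.15,"y": -0.08,"z": 0},
    {"hand": 0,"x": 0.2,"y": -0.11,"z": 0},
    {"hand": 0,"x": 0.25,"y": -0.135,"z": 0},
    {"hand": 0,"x": 0.3,"y": -0.165,"z": 0},
    {"hand": 0,"x": 0.35,"y": -0.19,"z": 0},
    {"hand": 0,"x": 0.4,"y": -0.22,"z": 0}
  ],
  "newtons": 5
}}

```text
schema error: expected keys hand, x, y, z, ax, ay, az
```

```bash
cat >> h.py <<'E'
def go(x,y,z):
    s=read_state();p=s['tool_pos'];o=R.from_rotvec(s['orientation'])
    g=p+o.apply([0,0,.167]);print('t',s['t'],'tcp',p.round(4),'grasp',g.round(4),'tool z',o.apply([0,0,1]).round(4),'F',s['force'].round(2),'op',round(s['opening'],4))
    return s,o
E
python3 - <<'E'
from h import *
s,o=go(0,0,0);print(s['q'])
print(o.inv().apply(np.array([.6055,-.1183,.34])-s['tool_pos']))
E
```

```text
t 0.1 tcp [ 0.192  -0.5682  0.4038] grasp [ 0.1919 -0.568   0.2368] tool z [-4.0e-04  1.6e-03 -1.0e+00] F [-0.12  0.22 -0.49] op 0.0929
[-1.33039022e+00  1.31093693e-01  1.48915786e+00 -1.20994126e-05
  1.52299666e+00 -8.53792395e-02]
[ 0.53573043 -0.29382316  0.0643484 ]
```

{"name": "carry_out", "arguments": {
  "targets": [
    {"hand": 0,"x": 0.05,"y": -0.03,"z": 0,"ax": 0,"ay": 0,"az": 0},
    {"hand": 0,"x": 0.1,"y": -0.055,"z": 0,"ax": 0,"ay": 0,"az": 0},
    {"hand": 0,"x": 0.15,"y": -0.08,"z": 0,"ax": 0,"ay": 0,"az": 0},
    {"hand": 0,"x": 0.2,"y": -0.11,"z": 0,"ax": 0,"ay": 0,"az": 0},
    {"hand": 0,"x": 0.25,"y": -0.135,"z": 0,"ax": 0,"ay": 0,"az": 0},
    {"hand": 0,"x": 0.3,"y": -0.165,"z": 0,"ax": 0,"ay": 0,"az": 0},
    {"hand": 0,"x": 0.35,"y": -0.19,"z": 0,"ax": 0,"ay": 0,"az": 0},
    {"hand": 0,"x": 0.4,"y": -0.22,"z": 0,"ax": 0,"ay": 0,"az": 0}
  ],
  "newtons": 5
}}

```text
t: 1.1
tool_pos: [0.5015, -0.2305, 0.4044]
orientation: [-3.1, -0.509, 0.001]
force: [0.2, 0.1, -0.4]
opening: 0.0178
gripper_force: 0.0
```

{"name": "carry_out", "arguments": {
  "targets": [
    {"hand": 0,"x": 0.04,"y": -0.02,"z": 0.01,"ax": 0,"ay": 0,"az": 0},
    {"hand": 0,"x": 0.08,"y": -0.045,"z": 0.02,"ax": 0,"ay": 0,"az": 0},
    {"hand": 0,"x": 0.115,"y": -0.06,"z": 0.03,"ax": 0,"ay": 0,"az": 0},
    {"hand": 0,"x": 0.135,"y": -0.074,"z": 0.04,"ax": 0,"ay": 0,"az": 0},
    {"hand": 0,"x": 0.135,"y": -0.074,"z": 0.06,"ax": 0,"ay": 0,"az": 0},
    {"hand": 0,"x": 0.135,"y": -0.074,"z": 0.06,"ax": 0,"ay": 0,"az": 0},
    {"hand": 0,"x": 0.135,"y": -0.074,"z": 0.06,"ax": 0,"ay": 0,"az": 0}
  ]
}}

```text
t: 1.98
tool_pos: [0.6043, -0.1195, 0.3448]
orientation: [3.1, 0.508, -0.001]
force: [-0.1, -0.7, 0.2]
opening: 0.0005
gripper_force: 0.0
```

```bash
python3 - <<'E'
from h import *
s,o=go(0,0,0);print(s['q'])
c=camera_params('wrist');p,d=read_camera('wrist');cv2.imwrite('pics/w1.png',p)
l,b=blobs(mask(p),100);print(b)
print(cast('wrist',[k[2] for k in b],.057,c).round(4));print(c)
E
```

```text
t 1.975 tcp [ 0.6043 -0.1195  0.3448] grasp [ 0.6043 -0.1195  0.1778] tool z [-5.e-04 -1.e-04 -1.e+00] F [-0.09 -0.73  0.18] op 0.0005
[-2.78377214e-01  2.07121534e-01  1.51288859e+00 -2.36791962e-04
  1.42200813e+00  9.67717098e-01]
[(1, [235, 176, 35, 50, 1115], [251.8, 196.2]), (2, [123, 234, 104, 40, 1004], [169.6, 247.4]), (3, [416, 293, 38, 6, 162], [437.2, 295.4]), (4, [403, 314, 44, 6, 214], [423.9, 316.8])]
[[ 0.6008 -0.1173  0.057 ]
 [ 0.5225 -0.0548  0.057 ]
 [ 0.552  -0.3786  0.057 ]
 [ 0.518  -0.3786  0.057 ]]
{'fx': 297.3186396354542, 'fy': 297.3186396354542, 'cx': 255.67921809107, 'cy': 195.33990157640602, 'position': array([ 0.6715719 , -0.09732966,  0.32464675]), 'rotation': array([-0.22964352,  0.16499158, -1.23816891])}
```

View pics/w1.png

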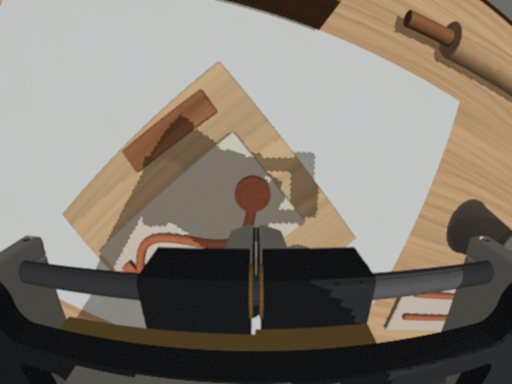

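The wrist view shows the boss at about (252,193), with the closed fingers at (255,285). The bar end shows at (128,268). I'll measure the boss on its own.

```bash
python3 - <<'E'
from h import *
c=camera_params('wrist');p=cv2.imread('pics/w1.png');l,b=blobs(mask(p),300)
v,u=np.where(l==b[0][0]);P=cast('wrist',np.c_[u,v],.057,c)[:,:2]
q=np.array([.6055,-.118])
for _ in range(8): q=P[np.linalg.norm(P-q,axis=1)<.018].mean(0)
print(q,np.ptp(P[np.linalg.norm(P-q,axis=1)<.019],axis=0))
v,u=np.where(l==b[1][0]);W=cast('wrist',np.c_[u,v],.057,c)[:,:2]
o,y,x,M=ideal(np.array([.6055,-.1183]),np.array([.4715,-.0309]))
for N in (P,W):
    a=np.c_[(N-o)@x,(N-o)@y]*1000
    for k in (-70,-65,-60,-56,-50,-40,-30,-24,-15,50,56):
        g=a[abs(a[:,1]-k)<1.5]
        if len(g)>3: print(k,g[:,0].mean().round(1),g[:,0].min().round(1),g[:,0].max().round(1),'ideal',round(28*np.sin(2*np.pi*k/160),1))
E
```

```text
[ 0.60360282 -0.11700322] [0.03573025 0.03260516]
56 18.8 15.4 22.3 ideal 22.7
-70 -11.9 -16.5 -7.1 ideal -10.7
-65 -14.8 -20.0 -9.1 ideal -15.6
-60 -19.2 -24.1 -13.4 ideal -19.8
-56 -21.5 -26.7 -16.7 ideal -22.7
-50 -24.8 -29.4 -20.3 ideal -25.9
-40 -26.8 -30.8 -23.3 ideal -28.0
-30 -25.4 -29.3 -20.6 ideal -25.9
-24 -21.9 -27.5 -16.1 ideal -22.7
-15 -14.6 -20.3 -8.2 ideal -15.6
```

{"name": "carry_out", "arguments": {
  "targets": [
    {"hand": 0,"x": 0.001,"y": -0.002,"z": 0.03,"ax": 0,"ay": 0,"az": 0},
    {"hand": 0,"x": 0.001,"y": -0.002,"z": 0.06,"ax": 0,"ay": 0,"az": 0},
    {"hand": 0,"x": 0.001,"y": -0.002,"z": 0.08,"ax": 0,"ay": 0,"az": 0},
    {"hand": 0,"x": 0.001,"y": -0.002,"z": 0.092,"ax": 0,"ay": 0,"az": 0},
    {"hand": 0,"x": 0.001,"y": -0.002,"z": 0.092,"ax": 0,"ay": 0,"az": 0},
    {"hand": 0,"x": 0.001,"y": -0.002,"z": 0.092,"ax": 0,"ay": 0,"az": 0}
  ]
}}

```text
t: 2.78
tool_pos: [0.6057, -0.1167, 0.254]
orientation: [3.099, 0.509, 0.003]
force: [-0.0, 1.2, 0.5]
opening: 0.0004
gripper_force: 0.0
```

```bash
python3 - <<'E'
from h import *
s,o=go(0,0,0)
E
```

```text
t 2.775 tcp [ 0.6057 -0.1167  0.254 ] grasp [ 0.606  -0.1167  0.087 ] tool z [ 1.8e-03 -5.0e-04 -1.0e+00] F [-0.01  1.17  0.5 ] op 0.0004
```

Now 11 mm above contact. I'll press down gently, in small steps.

{"name": "carry_out", "arguments": {
  "targets": [
    {"hand": 0,"x": 0,"y": 0,"z": 0.006,"ax": 0,"ay": 0,"az": 0},
    {"hand": 0,"x": 0,"y": 0,"z": 0.01,"ax": 0,"ay": 0,"az": 0},
    {"hand": 0,"x": 0,"y": 0,"z": 0.012,"ax": 0,"ay": 0,"az": 0},
    {"hand": 0,"x": 0,"y": 0,"z": 0.014,"ax": 0,"ay": 0,"az": 0},
    {"hand": 0,"x": 0,"y": 0,"z": 0.014,"ax": 0,"ay": 0,"az": 0}
  ]
}}

```text
t: 3.4
tool_pos: [0.6052, -0.1165, 0.2389]
orientation: [3.1, 0.509, 0.001]
force: [0.7, 0.5, 3.5]
opening: 0.0005
gripper_force: 1.7
```

```bash
python3 - <<'E'
from h import *
s,o=go(0,0,0)
E
```

```text
t 3.4 tcp [ 0.6052 -0.1165  0.2389] grasp [ 0.6053 -0.1165  0.0719] tool z [ 4.e-04 -1.e-04 -1.e+00] F [0.71 0.53 3.47] op 0.0005
```

Contact at 3.5 N with the tile about 4 mm down, as the spring figures predict. Now I'll work out the tracing shifts.

```bash
cat > tr.py <<'E'
from h import *
def rows(ys):
    s,o=go(0,0,0)
    oo,y,x,M=ideal(np.array([.6047,-.1177]),np.array([.4710,-.0306]))
    Y=np.array(ys)/1000;W=oo+(.028*np.sin(2*np.pi*Y/.16))[:,None]*x+Y[:,None]*y
    for k,w in zip(ys,W): print(k,(o.inv().apply([*(w-s['tool_pos'][:2]),0])*1000).round(0)[:2])
E
python3 -c "
from tr import *
rows([76,72,67,62,56,49,40,31,24,18,13,9,4,0,-4,-9,-13,-18,-24,-31,-40,-49,-56,-62,-67,-72,-76,-80])"
```

```text
t 3.4 tcp [ 0.6052 -0.1165  0.2389] grasp [ 0.6053 -0.1165  0.0719] tool z [ 4.e-04 -1.e-04 -1.e+00] F [0.71 0.53 3.47] op 0.0005
76 [-7.  1.]
72 [-13.   0.]
67 [-20.  -1.]
62 [-26.  -2.]
56 [-33.  -4.]
49 [-41.  -7.]
40 [-48. -13.]
31 [-52. -21.]
24 [-53. -29.]
18 [-53. -36.]
13 [-53. -43.]
9 [-52. -49.]
4 [-51. -56.]
0 [-50. -62.]
-4 [-49. -68.]
-9 [-48. -75.]
-13 [-48. -80.]
-18 [-47. -87.]
-24 [-47. -95.]
-31 [ -49. -102.]
-40 [ -53. -110.]
-49 [ -60. -116.]
-56 [ -67. -120.]
-62 [ -74. -122.]
-67 [ -81. -123.]
-72 [ -88. -124.]
-76 [ -94. -124.]
-80 [-100. -125.]
```

{"name": "carry_out", "arguments": {
  "targets": [
    {"hand": 0,"x": -0.007,"y": 0.001,"z": 0,"ax": 0,"ay": 0,"az": 0},
    {"hand": 0,"x": -0.013,"y": 0,"z": 0,"ax": 0,"ay": 0,"az": 0},
    {"hand": 0,"x": -0.02,"y": -0.001,"z": 0,"ax": 0,"ay": 0,"az": 0},
    {"hand": 0,"x": -0.026,"y": -0.002,"z": 0,"ax": 0,"ay": 0,"az": 0},
    {"hand": 0,"x": -0.033,"y": -0.004,"z": 0,"ax": 0,"ay": 0,"az": 0},
    {"hand": 0,"x": -0.033,"y": -0.004,"z": 0,"ax": 0,"ay": 0,"az": 0}
  ]
}}

```text
t: 4.15
tool_pos: [0.5717, -0.1233, 0.2385]
orientation: [-3.1, -0.509, 0.002]
force: [-1.2, -1.3, 3.8]
opening: 0.0005
gripper_force: 1.9
```

```bash
python3 -c "
from tr import *
rows([56,49,40,31,24,18,13,9,4,0])"
```

```text
t 4.15 tcp [ 0.5717 -0.1233  0.2385] grasp [ 0.5715 -0.1233  0.0715] tool z [-1.5e-03 -1.0e-04 -1.0e+00] F [-1.15 -1.33  3.85] op 0.0005
56 [1. 1.]
49 [-7. -3.]
40 [-14.  -9.]
31 [-18. -17.]
24 [-19. -25.]
18 [-20. -32.]
13 [-19. -39.]
9 [-18. -44.]
4 [-17. -52.]
0 [-16. -57.]
```

{"name": "carry_out", "arguments": {
  "targets": [
    {"hand": 0,"x": -0.007,"y": -0.003,"z": 0,"ax": 0,"ay": 0,"az": 0},
    {"hand": 0,"x": -0.014,"y": -0.009,"z": 0,"ax": 0,"ay": 0,"az": 0},
    {"hand": 0,"x": -0.018,"y": -0.017,"z": 0,"ax": 0,"ay": 0,"az": 0},
    {"hand": 0,"x": -0.019,"y": -0.025,"z": 0,"ax": 0,"ay": 0,"az": 0},
    {"hand": 0,"x": -0.02,"y": -0.032,"z": 0,"ax": 0,"ay": 0,"az": 0},
    {"hand": 0,"x": -0.019,"y": -0.039,"z": 0,"ax": 0,"ay": 0,"az": 0},
    {"hand": 0,"x": -0.018,"y": -0.048,"z": 0,"ax": 0,"ay": 0,"az": 0},
    {"hand": 0,"x": -0.016,"y": -0.057,"z": 0,"ax": 0,"ay": 0,"az": 0}
  ]
}}

```text
t: 5.15
tool_pos: [0.539, -0.0737, 0.2387]
orientation: [-3.1, -0.509, 0.0]
force: [0.6, -2.4, 3.1]
opening: 0.0006
gripper_force: 1.8
```

```bash
python3 -c "
from tr import *
rows([0,-4,-9,-13,-18,-24,-31,-40,-49,-56])"
```

```text
t 5.15 tcp [ 0.539  -0.0737  0.2387] grasp [ 0.539  -0.0737  0.0717] tool z [-3.e-04  0.e+00 -1.e+00] F [ 0.64 -2.38  3.1 ] op 0.0006
0 [-1.  0.]
-4 [-0. -6.]
-9 [  1. -13.]
-13 [  1. -19.]
-18 [  2. -25.]
-24 [  2. -33.]
-31 [  0. -41.]
-40 [ -4. -49.]
-49 [-11. -55.]
-56 [-18. -58.]
```

{"name": "carry_out", "arguments": {
  "targets": [
    {"hand": 0,"x": 0,"y": -0.006,"z": 0,"ax": 0,"ay": 0,"az": 0},
    {"hand": 0,"x": 0.001,"y": -0.013,"z": 0,"ax": 0,"ay": 0,"az": 0},
    {"hand": 0,"x": 0.002,"y": -0.023,"z": 0,"ax": 0,"ay": 0,"az": 0},
    {"hand": 0,"x": 0.002,"y": -0.033,"z": 0,"ax": 0,"ay": 0,"az": 0},
    {"hand": 0,"x": 0,"y": -0.041,"z": 0,"ax": 0,"ay": 0,"az": 0},
    {"hand": 0,"x": -0.004,"y": -0.049,"z": 0,"ax": 0,"ay": 0,"az": 0},
    {"hand": 0,"x": -0.011,"y": -0.055,"z": 0,"ax": 0,"ay": 0,"az": 0},
    {"hand": 0,"x": -0.018,"y": -0.058,"z": 0,"ax": 0,"ay": 0,"az": 0}
  ]
}}

```text
t: 6.15
tool_pos: [0.503, -0.0248, 0.2388]
orientation: [-3.1, -0.51, -0.001]
force: [2.3, -0.3, 3.8]
opening: 0.0006
gripper_force: 1.8
```

```bash
python3 -c "
from tr import *
rows([-56,-62,-67,-72,-76,-80])"
```

```text
t 6.15 tcp [ 0.503  -0.0248  0.2388] grasp [ 0.5031 -0.0247  0.0718] tool z [ 3.e-04  4.e-04 -1.e+00] F [ 2.27 -0.26  3.78] op 0.0006
-56 [ 0. -0.]
-62 [-7. -2.]
-67 [-14.  -3.]
-72 [-21.  -4.]
-76 [-26.  -5.]
-80 [-32.  -5.]
```

{"name": "carry_out", "arguments": {
  "targets": [
    {"hand": 0,"x": -0.007,"y": -0.002,"z": 0,"ax": 0,"ay": 0,"az": 0},
    {"hand": 0,"x": -0.014,"y": -0.003,"z": 0,"ax": 0,"ay": 0,"az": 0},
    {"hand": 0,"x": -0.021,"y": -0.004,"z": 0,"ax": 0,"ay": 0,"az": 0},
    {"hand": 0,"x": -0.026,"y": -0.005,"z": 0,"ax": 0,"ay": 0,"az": 0},
    {"hand": 0,"x": -0.032,"y": -0.005,"z": 0,"ax": 0,"ay": 0,"az": 0},
    {"hand": 0,"x": -0.032,"y": -0.005,"z": 0,"ax": 0,"ay": 0,"az": 0},
    {"hand": 0,"x": -0.032,"y": -0.005,"z": 0,"ax": 0,"ay": 0,"az": 0},
    {"hand": 0,"x": -0.032,"y": -0.005,"z": 0,"ax": 0,"ay": 0,"az": 0}
  ]
}}

```text
t: 7.15
tool_pos: [0.4712, -0.0307, 0.2383]
orientation: [-3.1, -0.509, 0.003]
force: [-2.6, 0.1, 3.5]
opening: 0.0006
gripper_force: 1.9
```

```bash
python3 -c "
from tr import *
rows([-80])
p,d=read_camera('scene');cv2.imwrite('pics/s2.png',cv2.resize(p[150:300,150:320],None,fx=3,fy=3))"
```

```text
t 7.15 tcp [ 0.4712 -0.0307  0.2383] grasp [ 0.4709 -0.0308  0.0713] tool z [-1.8e-03 -1.0e-04 -1.0e+00] F [-2.61  0.11  3.47] op 0.0006
-80 [-0. -0.]
```

View pics/s2.png

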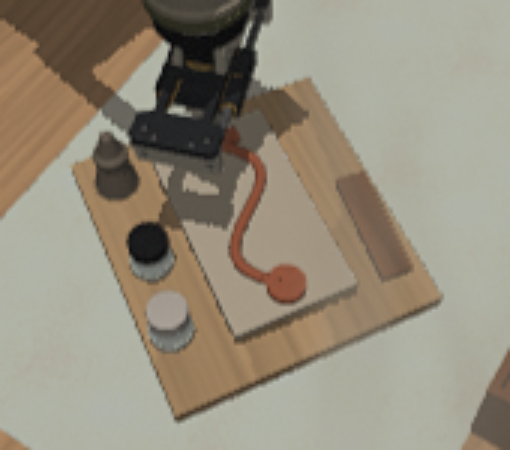

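The crop shows the fingertips on the crossbar, near (225,150). The jars, gnome and rib look undisturbed. The force is about 3.5 N at the right place, so I'm handing in.

```bash
python3 -c "
from plant import robot
print(robot.close_job())"
```

```text
the job is handed in; nothing more can be done
None
```

I traced the wave from the round boss to the crossbar in about 7 s, with 3–4 N of force and the tile about 4–5 mm down at each check, and handed in with the fingertips resting on the crossbar; the jars, gnome and rib looked unmoved, and no verdict came back.

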